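# Open the remover jug's safety cap and hang the cap up

### The job

Open the remover jug: press its red safety cap down firmly and, while keeping it pressed, turn it anticlockwise until it comes free, then lift it off and stand it upright on the blue drip mat, letting go. Then take the cap again another way and hang it by its wire loop on the brass hook, tug it gently downwards to make sure that it is held, and only then let go, leaving it hanging still. Leave the things standing around undisturbed.

Things in the scene. Friction and masses are not known exactly. Their poses are not given: they have to be found in the camera images.
- jug: White twin-neck jug, fixed, 88 (x) x 114 (y) x 115 mm tall, green and yellow label. Origin: centre of its underside, z up. The capped wide neck is on the origin's axis, its shoulder 130 mm up. A narrow spout (22 mm across, black tip, top 175 mm up) stands at jug y = +46 mm, too close to the cap for a finger between. Start: cap's lower edge 139 mm up, cap x axis 37 degrees clockwise of jug x.
- jug_neck (a point): Centre of the jug neck's rim, 156 mm up. Bayonet: two lugs in the cap hook under two teeth on the neck; a spring pushes the cap up. It can turn only when pressed down 4.5 to 7 mm (hard stop at 7). Kept down, it comes free after 60 degrees anticlockwise seen from above (60 to 130 will do); the spring then lifts it a little and it draws straight up, clear after 35 mm. Unpressed it jams.
- liner (a joint): Grey sprung liner in the jug's neck that pushes the cap up: 0 with the cap at rest, grows as the cap is pressed (m, 0.007 at the hard stop), -0.0033 with the cap off. The push is about 5 N at 0 and grows by 1.5 N per mm: unlocking takes about 12 to 15 N.
- cap_center (a point): Red safety cap, 58 mm across, 30 mm tall, flat top, ribbed side, open below, about 80 g; this point is on its axis, half-way up; z out of its top. To turn it on the jug grip it across the loop, along cap x: the spout then leaves room for 80 degrees anticlockwise; along cap y it does not. To hang it, hold it along cap y, since the hook passes through the loop along cap x.
- cap_loop (a point): On the cap's axis, 41 mm above cap_center, same axes: middle of the underside of the wire loop's top bar, where the hook bears. The loop (steel wire 4 mm thick) stands upright on the cap's top in the cap's y-z plane, 44 mm wide; its opening is 36 mm wide (about 20 mm at the top) and 26 mm high, from the cap's top up to this point; the loop's top is 4 mm higher.
- mat_top (a point): Blue square drip mat, 130 x 130 x 6 mm, fixed on the counter; this point is the centre of its upper face.
- hook_seat (a point): Top of the brass hook's level rod (6 mm thick), where the loop should hang, 208 mm up. The rod lies along this x axis: the upturned free end points to -x, ends at x = -33 mm and rises 7 mm above this point; the fixed stand's post (16 mm thick, no higher than the rod) is at x = +62 mm, its foot 100 x 100 x 12 mm at x = +5 to +105 mm. Clear space below.
- hook (a joint): How far the sprung hook has dipped straight down (m): 0 unloaded, 1 mm per 0.6 N, at most 0.020 (12 N); it returns by itself. The cap's weight alone dips it about 1.5 mm; a gentle tug is about 3 to 10 N.
- polish_pink: Pink nail polish bottle, 28 mm square, 59 mm tall, loose; origin under its centre. Leave alone.
- polish_teal: Teal nail polish bottle, 28 mm square, 59 mm tall, loose; origin under its centre. Leave alone.
- polish_plum: Plum nail polish bottle, 28 mm square, 59 mm tall, loose; origin under its centre. Leave alone.
- buffer: Yellow buffer block, 95 (x) x 26 x 26 mm, loose; origin under its centre. Leave alone.
- dappen: Round steel pot with a knob, 52 mm across, 46 mm tall, loose; origin under its centre. Leave alone.
- tape: Brass-coloured tape roll lying flat, 60 mm across, 22 mm tall, loose; origin under its centre. Leave alone.
- bits_cup: Small white bowl, 54 mm across, 45 mm tall, loose; origin under its centre. Leave alone.

How it is judged:
By the outcome, as a careful person would: the job done as asked, in the order asked, and still so for the second after the job is handed in, with the robot touching nothing.
It also fails if it takes over 67 s, if anything falls off the work surface, if the arm or the gripper's body presses on something with over 40 N, if the wrist force passes 120 N, or if a joint passes its speed limit or range.

### The arm

A 6-joint arm with a two-finger parallel gripper is mounted at the origin on the work surface. World frame = base frame: x ahead of the robot, y to its left, z up, the work surface at z = 0. Lengths are in m, angles in degrees, forces in N, time in s.
With the tool pointing down it reaches from about 0.3 to 0.875 m from the base axis. Payload 6.4 kg.
Tool frame: the origin (TCP) lies midway between the tips of the shut fingers; the grasp point (between the pads) lies 19 mm behind it; z points along the fingers, y is the line along which they close (so a half turn about z gives the same grasp; the last joint's range is limited). The gripper opens to 88 mm and grips with 3 to 60 N. Pads are 18 mm wide; open, the fingers measure 123 mm over their backs; the gripper's body (75 mm by 187 mm) begins 45 mm behind the grasp point.
Start: joints at [-79.945, 10.359, 92.074, -0, 77.567, -11.82], TCP at [0.214, -0.534, 0.239] pointing down, gripper open.
Joint ranges: [-171.53, 171.53], [-51.25, 118.39], [17.06, 147.69], [-65.23, 245.23], [0, 150.52], [-178.68, 178.68]. Speed limits (degrees/s): [147.25, 147.25, 172.46, 180, 180, 180].

### API

Orientations are given as [roll, pitch, yaw] about the fixed x, y, z axes, in that order (R = Rz(yaw) Ry(pitch) Rx(roll)).
In Python, from bench import readout, capture, manip, finder gives the robot as it stands.
- The arm moves only by the tool move_arm, never from a script. Its argument "commands" is one flat list of numbers, 6 for each row, row after row: the shift along the world's x, y, z scaled (see below), then the turn, a rotation vector about the world's x, y, z scaled (see below). A call has 1 to 12 rows; each row is the pose to reach, as a shift and turn from the pose commanded when the call began, turning the shorter way round; what a row does not reach only later rows make up. The controller multiplies each number of a shift by 500 mm and each number of a turn by 180 degrees. A row lasts 1/12 s, in which the tool goes at most 41.7 mm and 7.16 degrees, less where a joint would pass 70% of its speed; a pose out of reach is approached as far as the arm can. A call with a number of a shift or a turn outside -1 to 1 is refused whole. A call with a gripper value outside its range is refused whole. "grip" is the opening, from 0 (shut) to 1 (fully open), set as the call begins (left out, the last holds). The fingers move at their own pace and stop on an object; the grip force is fixed at half the most. Time passes only in rows, so rows that repeat a pose let the fingers close. It gives the time, the measured TCP pose, the force, the opening and the grip force at its end, in the units of the state.
- readout.state(): the state, without advancing time (a new reading comes with each control period).
- capture(name): name is "side" or "top"; returns a dict with "pixels" (384x512x3 uint8, red, green, blue), "fx", "fy", "cx", "cy" (pixels), "k1" (the pictures are not rectified: a ray, as slopes to the right and down, at radius r is drawn at 1 + k1 r^2 times it, then the intrinsics apply), "R" (3x3) and "t" (3): a world point X has camera coordinates R X + t. Camera axes: x right, y down, z forward; pixel columns grow to the right and rows downward; lengths in m; the calibration is good to about 2 mm. A picture is of the moment at which its call begins. There is no depth.
- manip.job_done(): hands the job in; it is judged then, once.
Trained networks look in a picture, given as the dict that the camera call returned (one of the last four; its "shot" number tells which), for a name from the list of things; names that differ only in an ending like _2 or _b are one class to them, and where a whole thing is asked for, a point or a joint stands for the part that bears it (a point fixed in the world has none). Each returns a list of dicts, best first, with "confidence" (0 to 1); they miss things now and then, are a little off and sometimes report something else, mostly with a low value. They report only what shows in the picture. A call takes as long as a camera call.
- finder.look_for(picture, thing): "position" ([x, y, z] in m, in the coordinates of the camera as it stood for that picture, good to about 4 mm: the middle of the surface that is visible of it).
- finder.regions_of(picture, thing): "pixels" (384x512 bool, what is visible of it).
- finder.tip_of(picture, thing): "position" ([x, y, z] in m, in the coordinates of the camera as it stood for that picture, good to about 4 mm: a listed point, or the origin of a listed thing).
The state is a dict: "clock": time; "q": joint angles; "qd": joint speeds; "effort": joint torques, N m; "tool_pos": TCP position; "ee_rot": TCP orientation; "wrist_force": force on the tool from outside, world axes, zero at the start; "ft_torque": the same for the moment, N m; "opening": finger opening in m; "gripper_force": force on a finger pad.
Only numpy, scipy, OpenCV 4.12 (cv2) and the standard library are available. Lean on these libraries where they do the work, as an engineer would, in place of code of your own. Each camera call takes 0.05 s, during which the arm holds its last target. There are 200 camera calls.

## Working session

There is one attempt and no reset: what is moved stays moved. The work goes in short steps, Python scripts to look and compute and a tool call to move; the robot and the scene stay as the last step left them, time stands still between calls to the robot, and variables do not carry over. Pictures are saved under pics/ and viewed, at most 10 in all, crops included, and the job is handed in when it is done.

Besides the shell and the picture viewer there is one more tool, called after ">>>" by a JSON object that holds its "method" and its "body". move_arm: Moves the arm, as the interface text tells. Its arguments: {"type":"object","properties":{"commands":{"type":"array","items":{"type":"number","minimum":-1,"maximum":1}},"grip":{"type":"number"}},"required":["commands"]}

```bash
mkdir -p pics; cat > h.py <<'E'
import numpy as np, cv2
from bench import readout, capture, manip, finder
def world(p,c): return np.array(p['R']).T@(np.array(c)-np.array(p['t']))
def proj(p,X):
    c=np.array(p['R'])@np.array(X)+np.array(p['t']); s=c[:2]/c[2]; s=s*(1+p['k1']*(s@s))
    return np.array([p['fx']*s[0]+p['cx'],p['fy']*s[1]+p['cy']])
def ray(p,uv):
    d=np.array([(uv[0]-p['cx'])/p['fx'],(uv[1]-p['cy'])/p['fy']]); s=d.copy()
    for _ in range(20): s=d/(1+p['k1']*(s@s))
    R=np.array(p['R']); return -R.T@np.array(p['t']), R.T@np.array([s[0],s[1],1])
def atz(p,uv,z):
    o,d=ray(p,uv); return o+d*(z-o[2])/d[2]
def tri(p1,u1,p2,u2):
    A=np.zeros((3,3));b=np.zeros(3);rs=[]
    for p,u in((p1,u1),(p2,u2)):
        o,d=ray(p,u);d=d/np.linalg.norm(d);M=np.eye(3)-np.outer(d,d);A+=M;b+=M@o;rs.append((M,o))
    X=np.linalg.solve(A,b); return X,[np.linalg.norm(M@(X-o)) for M,o in rs]
def save(p,n,crop=None,f=1):
    im=cv2.cvtColor(p['pixels'],cv2.COLOR_RGB2BGR)
    if crop: im=im[crop[1]:crop[3],crop[0]:crop[2]]
    cv2.imwrite('pics/'+n,cv2.resize(im,None,fx=f,fy=f,interpolation=cv2.INTER_CUBIC))
E
python3 - <<'E'
from h import *
np.set_printoptions(precision=4,suppress=True)
s=readout.state();print(s)
P={n:capture(n) for n in('top','side')}
for n,p in P.items():
    save(p,n+'1.png',f=1.5); print(n,'cam',-np.array(p['R']).T@np.array(p['t']),p['fx'])
    for t in 'jug jug_neck cap_center cap_loop mat_top hook_seat polish_pink polish_teal polish_plum buffer dappen tape bits_cup'.split():
        print(t,[(world(p,r['position']),round(r['confidence'],2)) for r in finder.tip_of(p,t)[:2]])
E
```

```text
{'clock': 0.0, 'q': array([-79.9451,  10.4001,  92.1311,  -0.0009,  77.5662, -11.8222]), 'qd': array([-0.0479, -0.0867, -0.1311,  0.0718, -0.2081,  0.0449]), 'effort': array([ -0.0004, -43.3866, -34.1853,   0.0701,   0.0385,  -0.0001]), 'tool_pos': array([ 0.2142, -0.5331,  0.2378]), 'ee_rot': array([-179.9044,   -0.0191,   21.8773]), 'wrist_force': array([-0.2708,  0.3061, -0.1377]), 'ft_torque': array([-0.0026, -0.0341,  0.0017]), 'gripper_force': 0.0, 'opening': 0.08813135577708865}
top cam [0.4084 0.0269 1.2152] 360.7292769478715
jug [(array([ 0.5364, -0.3077, -0.0005]), 0.89)]
jug_neck [(array([ 0.5398, -0.3088,  0.1575]), 0.95)]
cap_center [(array([ 0.5388, -0.3095,  0.1576]), 0.8), (array([0.411 , 0.4076, 0.0028]), 0.73)]
cap_loop [(array([ 0.5388, -0.3065,  0.199 ]), 0.56)]
mat_top [(array([0.5123, 0.2896, 0.0076]), 0.96)]
hook_seat [(array([0.5232, 0.021 , 0.2075]), 0.5)]
polish_pink [(array([0.4228, 0.1405, 0.0033]), 0.62)]
polish_teal [(array([ 0.4102,  0.4082, -0.0018]), 0.69), (array([ 0.7179, -0.16  , -0.0019]), 0.43)]
polish_plum [(array([0.7038, 0.1507, 0.0026]), 0.54
[... 508 characters left out ...]
.5382, -0.3086,  0.1504]), 0.73), (array([ 0.5422, -0.3054,  0.1966]), 0.65)]
cap_loop [(array([ 0.5385, -0.3054,  0.198 ]), 0.56)]
mat_top [(array([0.5059, 0.2894, 0.0044]), 0.65)]
hook_seat [(array([0.5223, 0.02  , 0.2033]), 0.47)]
polish_pink [(array([ 0.5408, -0.3088, -0.0012]), 0.59), (array([ 0.4169,  0.1384, -0.0033]), 0.54)]
polish_teal []
polish_plum [(array([ 0.7003,  0.1442, -0.    ]), 0.57)]
buffer [(array([ 0.3765, -0.1322, -0.0012]), 0.78)]
dappen [(array([ 0.414 ,  0.4019, -0.0053]), 0.63), (array([ 0.761 ,  0.0268, -0.0006]), 0.6)]
tape [(array([ 0.365 , -0.3872, -0.0009]), 0.64)]
bits_cup [(array([ 0.4141,  0.4063, -0.0041]), 0.81), (array([ 0.6992,  0.1445, -0.0006]), 0.3)]
```

View pics/top1.png

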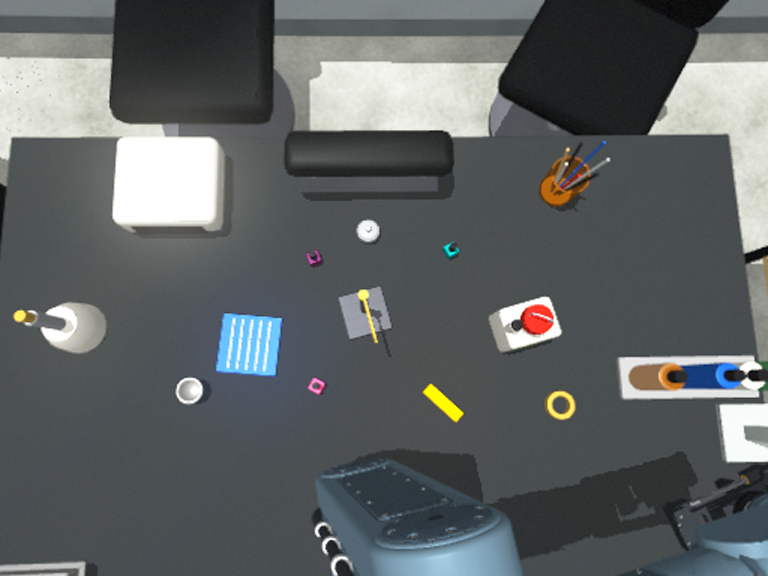

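View pics/side1.png

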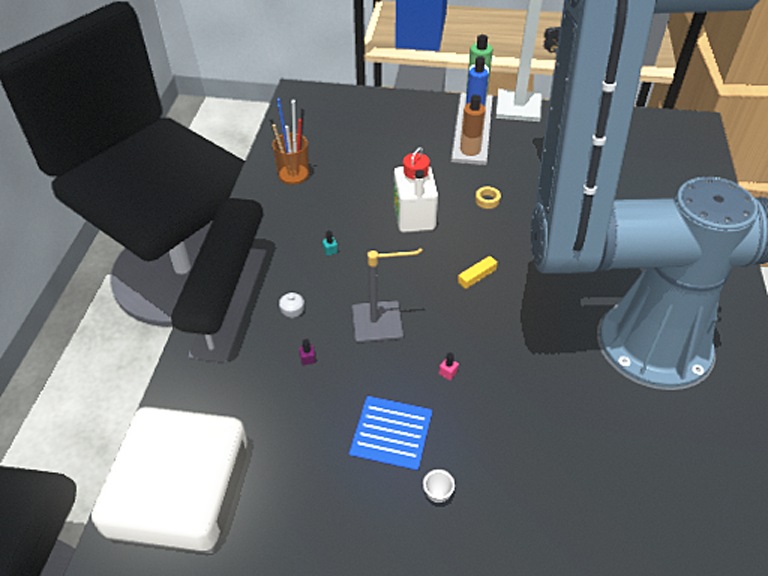

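The top view shows the jug with its red cap at (538,319), the spout at (516,325), the mat at (249,345), and the hook rod from (364,296) to (376,342). The side view agrees. Next I'll zoom in on the jug and hook to get their directions.

```bash
python3 - <<'E'
from h import *
np.set_printoptions(precision=4,suppress=True)
T=capture('top');S=capture('side')
def crop(p,x,y,w,h,f): 
    return cv2.resize(cv2.cvtColor(p['pixels'][y:y+h,x:x+w],cv2.COLOR_RGB2BGR),None,fx=f,fy=f,interpolation=cv2.INTER_CUBIC)
m=np.vstack([np.hstack([crop(T,320,190,60,50,6),crop(T,220,185,60,50,6)]),np.hstack([crop(S,250,90,60,50,6),crop(S,230,155,60,50,6)])])
cv2.imwrite('pics/m1.png',m)
for n,p in(('T',T),('S',S)):
    for t in('jug','mat_top','hook','cap_center'):
        for r in finder.regions_of(p,t)[:1]:
            k=r['pixels'].astype(np.uint8); rc=cv2.minAreaRect(cv2.findNonZero(k)); print(n,t,round(r['confidence'],2),k.sum(),rc)
    for t in('cap_center','cap_loop','hook_seat','mat_top','jug_neck'):
        print(t,[(world(p,r['position']),round(r['confidence'],2)) for r in finder.tip_of(p,t)[:1]])
E
```

```text
T jug 0.61 885 ((348.89996337890625, 215.70001220703125), (29.09295082092285, 43.63942337036133), 71.56504821777344)
T mat_top 0.8 1596 ((165.5379638671875, 229.5448455810547), (42.187110900878906, 39.86183166503906), 4.763641834259033)
T cap_center 0.81 322 ((357.0, 212.5), (19.0, 20.0), 90.0)
cap_center [(array([ 0.5386, -0.3078,  0.1589]), 0.59)]
cap_loop [(array([ 0.542 , -0.3086,  0.1988]), 0.72)]
hook_seat [(array([ 0.5399, -0.31  ,  0.1999]), 0.6)]
mat_top [(array([0.5112, 0.2922, 0.0068]), 0.71)]
jug_neck [(array([ 0.5384, -0.3061,  0.1553]), 0.9)]
S jug 0.56 1011 ((277.4580078125, 131.86947631835938), (43.303871154785156, 27.53886604309082), 86.18592071533203)
S mat_top 0.55 1936 ((260.9117736816406, 288.3529357910156), (46.566837310791016, 43.413875579833984), 14.03624439239502)
S cap_center 0.63 243 ((277.1922912597656, 109.9615478515625), (17.240827560424805, 18.48117446899414), 60.2551155090332)
cap_center [(array([ 0.5398, -0.3095,  0.1532]), 0.68)]
cap_loop [(array([ 0.5389, -0.3085,  0.192 ]), 0.62)]
hook_seat []
mat_top [(array([0.5081, 0.2911, 0.0031]), 0.73)]
jug_neck [(array([ 0.3764, -0.1347,  0.0013]), 0.55)]
```

View pics/m1.png

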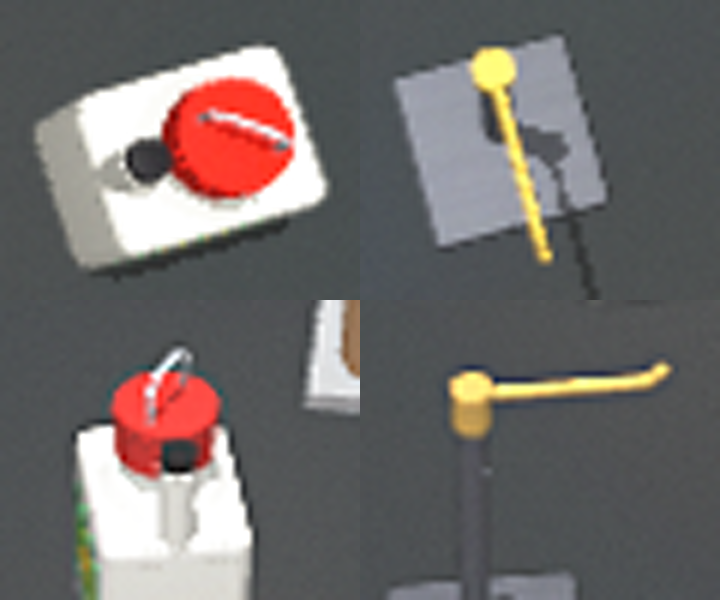

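The close-up shows, in crop pixels at 6x:
- **Spout tip:** (148,160)
- **Cap centre:** (230,138)
- **Loop bar:** from (205,117) to (287,147)
- **Hook post:** (493,70) in the right-hand crop
- **Hook tip:** (545,258) in the right-hand crop

```bash
python3 - <<'E'
from h import *
np.set_printoptions(precision=4,suppress=True)
T=capture('top');S=capture('side')
t=lambda x,y,ox=320,oy=190:(ox+x/6-.4,oy+y/6-.4)
ang=lambda a,b:np.degrees(np.arctan2((b-a)[1],(b-a)[0]))
sp=atz(T,t(148,160),.175); cc=atz(T,t(230,138),.169); print('spout',sp,'cap',cc,'jug yaw',ang(cc,sp)-90)
# jug top corners at z .115: 
c=[atz(T,t(*q),.122) for q in((262,48),(325,190),(125,262),(80,100))];print('jug top',np.mean(c,0),ang(c[1],c[0]),ang(c[2],c[3]),ang(c[0],c[3])-90,ang(c[1],c[2])-90)
a,b=atz(T,t(205,117),.19),atz(T,t(287,147),.19);print('loop',a,b,(a+b)/2,ang(b,a),'cap x',ang(b,a)-90)
p=atz(T,t(493,70,220-60,185),.208);q=atz(T,t(545,258,220-60,185),.215);print('post',p,'tip',q,np.linalg.norm(p-q),ang(q,p))
u=(p-q)[:2]/np.linalg.norm((p-q)[:2]);print('seat',p[:2]-.062*u,q[:2]+.033*u)
f=[atz(T,t(*z,160,185),.012) for z in((395,78),(562,36),(607,200),(440,247))];print('foot',np.mean(f,0),ang(f[3],f[0]),ang(f[2],f[1]))
# triangulated
s=lambda x,y,ox,oy:(ox+x/6-.4,oy+y/6-.4)
print('post tri',tri(T,t(493,70,160,185),S,s(473,385,170,105)))
print('tip tri',tri(T,t(545,258,160,185),S,s(665,370,170,105)))
print('spout tri',tri(T,t(148,160),S,s(180,445,250,40)))
E
```

```text
spout [ 0.525  -0.2616  0.175 ] cap [ 0.536  -0.3042  0.169 ] jug yaw 14.443691993006667
jug top [ 0.536  -0.3023  0.122 ] 20.258488639688668 12.482919241005852 15.149047528086399 18.628050174307305
loop [ 0.5437 -0.2862  0.19  ] [ 0.5287 -0.3247  0.19  ] [ 0.5362 -0.3055  0.19  ] 68.7343334449333 cap x -21.2656665550667
post [0.5821 0.0359 0.208 ] tip [0.4925 0.0128 0.215 ] 0.09282716783327113 14.488074067076658
seat [0.522  0.0204] [0.5244 0.021 ]
foot [0.5762 0.0336 0.012 ] 14.497444628194472 14.207281176688564
post tri (array([0.5816, 0.0359, 0.2101]), [np.float64(6.929168329025005e-05), np.float64(6.92916832902141e-05)])
tip tri (array([0.4924, 0.0127, 0.2102]), [np.float64(0.00042264917229298596), np.float64(0.00042264917229314013)])
spout tri (array([ 0.5248, -0.2607,  0.1783]), [np.float64(0.0002215862078534179), np.float64(0.00022158620785328264)])
```

>>> {"method": "move_arm", "body": {"commands": [0.03,0.02,0.02,0,0,0.02,0.1,0.07,0.03,0,0,0.05,0.17,0.12,0.03,0,0,0.08,0.23,0.16,0.03,0,0,0.11,0.3,0.21,0.03,0,0,0.14,0.37,0.26,0.03,0,0,0.17,0.44,0.31,0.03,0,0,0.2,0.51,0.36,0.03,0,0,0.22,0.57,0.4,0.03,0,0,0.24,0.62,0.435,0.03,0,0,0.255,0.64,0.45,0.03,0,0,0.259,0.647,0.455,0.03,0,0,0.259], "grip": 1}}

```text
clock: 3.5
tool_pos: [0.5392, -0.3043, 0.2535]
ee_rot: [-180.0, -0.0, 68.7]
wrist_force: [-1.1, -0.2, -0.2]
opening: 0.0884
gripper_force: 0.0
```

>>> {"method": "move_arm", "body": {"commands": [0,0,-0.02,0,0,0,0,0,-0.05,0,0,0,0,0,-0.08,0,0,0,0,0,-0.11,0,0,0,0,0,-0.14,0,0,0,0,0,-0.17,0,0,0,0,0,-0.2,0,0,0,0,0,-0.22,0,0,0,0,0,-0.224,0,0,0,0,0,-0.224,0,0,0]}}

```text
clock: 4.33
tool_pos: [0.5364, -0.3067, 0.1407]
ee_rot: [-179.9, -0.0, 68.4]
wrist_force: [-0.0, -0.5, 0.1]
opening: 0.0883
gripper_force: 0.0
```

```bash
python3 - <<'E'
from h import *
s=readout.state();print(s['tool_pos'],s['ee_rot'],s['wrist_force'])
S=capture('side');save(S,'s2.png',(225,60,325,160),6)
E
```

```text
[ 0.53644487 -0.3066846   0.14072592] [-1.79891480e+02 -2.36854825e-02  6.83869153e+01] [-0.0162811  -0.48237294  0.13297029]
```

View pics/s2.png

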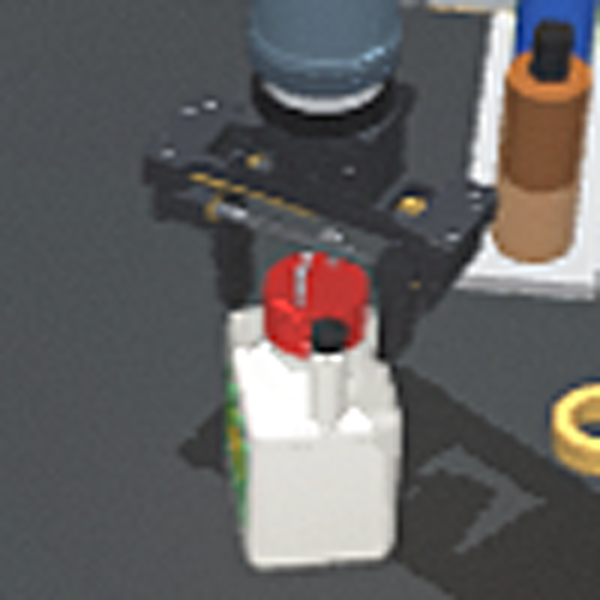

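The fingers at (238,265) and (400,290) sit evenly either side of the cap at (318,300), so I'll close.

>>> {"method": "move_arm", "body": {"commands": [0,0,0,0,0,0,0,0,0,0,0,0,0,0,0,0,0,0,0,0,0,0,0,0,0,0,0,0,0,0,0,0,0,0,0,0,0,0,0,0,0,0,0,0,0,0,0,0], "grip": 0}}

```text
clock: 5.05
tool_pos: [0.5377, -0.306, 0.142]
ee_rot: [-180.0, 0.0, 68.5]
wrist_force: [-3.7, 1.4, 3.8]
opening: 0.0576
gripper_force: 30.0
```

>>> {"method": "move_arm", "body": {"commands": [0,0,-0.002,0,0,0,0,0,-0.004,0,0,0,0,0,-0.006,0,0,0,0,0,-0.008,0,0,0,0,0,-0.01,0,0,0,0,0,-0.012,0,0,0,0,0,-0.012,0,0,0,0,0,-0.012,0,0,0]}}

```text
clock: 5.72
tool_pos: [0.5378, -0.3061, 0.1369]
ee_rot: [180.0, 0.0, 68.5]
wrist_force: [-6.2, 3.8, 11.4]
opening: 0.0576
gripper_force: 30.0
```

>>> {"method": "move_arm", "body": {"commands": [-0.001,0,-0.002,0,0,0,-0.001,0,-0.003,0,0,0,-0.001,0,-0.003,0,0,0,-0.001,0,-0.003,0,0,0]}}

```text
clock: 6.05
tool_pos: [0.5378, -0.3061, 0.1359]
ee_rot: [179.9, 0.0, 68.5]
wrist_force: [-4.9, 3.9, 13.0]
opening: 0.0578
gripper_force: 30.0
```

>>> {"method": "move_arm", "body": {"commands": [0,0,-0.001,0,0,0.015,0,0,-0.001,0,0,0.03,0,0,-0.001,0,0,0.045,0,0,-0.001,0,0,0.06,0,0,-0.001,0,0,0.06]}}

```text
clock: 6.47
tool_pos: [0.5377, -0.3058, 0.1355]
ee_rot: [180.0, -0.0, 79.5]
wrist_force: [-4.8, 5.5, 14.5]
opening: 0.0579
gripper_force: 30.0
```

>>> {"method": "move_arm", "body": {"commands": [0,0,0,0,0,0.025,0,0,0,0,0,0.05,0,0,0,0,0,0.075,0,0,0,0,0,0.1,0,0,0,0,0,0.13,0,0,0,0,0,0.16,0,0,0,0,0,0.19,0,0,0,0,0,0.22,0,0,0,0,0,0.25,0,0,0,0,0,0.28,0,0,0,0,0,0.305,0,0,0,0,0,0.32]}}

```text
clock: 7.47
tool_pos: [0.5364, -0.3066, 0.1352]
ee_rot: [-179.9, -0.0, 137.1]
wrist_force: [-10.2, 1.6, 14.6]
opening: 0.0575
gripper_force: 30.0
```

```bash
python3 - <<'E'
from h import *
s=readout.state();print(s['tool_pos'],s['ee_rot'],s['wrist_force'],s['ft_torque'],s['opening'])
S=capture('side');save(S,'s3.png',(235,65,315,135),7)
E
```

```text
[ 0.53638142 -0.30657525  0.13516337] [-1.79900642e+02 -4.66841667e-02  1.37111479e+02] [-10.24293091   1.64287373  14.64594942] [ 0.33336323  1.48676324 -0.26649562] 0.05746113563705992
```

View pics/s3.png

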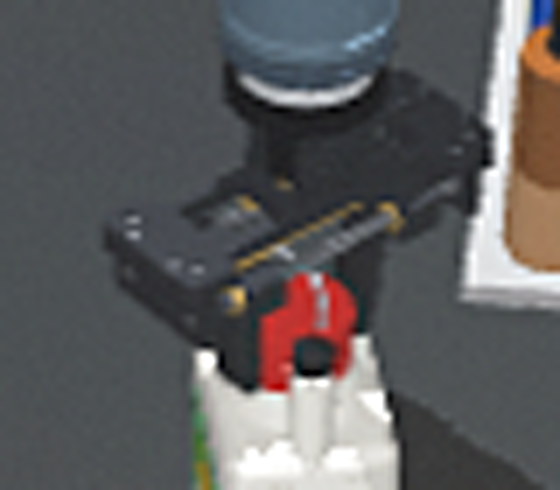

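The loop at (318,300) has turned with the gripper. Now a slow lift, watching the force.

>>> {"method": "move_arm", "body": {"commands": [0,0,0.005,0,0,0,0,0,0.01,0,0,0,0,0,0.015,0,0,0,0,0,0.02,0,0,0,0,0,0.025,0,0,0,0,0,0.025,0,0,0]}}

```text
clock: 8.02
tool_pos: [0.5363, -0.3065, 0.1455]
ee_rot: [-179.9, -0.1, 136.9]
wrist_force: [-5.0, -1.8, -0.7]
opening: 0.0579
gripper_force: 30.0
```

>>> {"method": "move_arm", "body": {"commands": [0,0,0.02,0,0,0,0,0,0.04,0,0,0,0,0,0.06,0,0,0,0,0,0.09,0,0,0,0,0,0.12,0,0,0,0,0,0.16,0,0,0,0,0,0.2,0,0,0,0,0,0.24,0,0,0,0,0,0.26,0,0,0,0,0,0.27,0,0,0,0,0,0.27,0,0,0]}}

```text
clock: 8.93
tool_pos: [0.538, -0.3063, 0.2831]
ee_rot: [180.0, 0.2, 136.9]
wrist_force: [0.2, 0.0, -0.6]
opening: 0.0572
gripper_force: 30.0
```

>>> {"method": "move_arm", "body": {"commands": [0,0.02,0,0,0,0,0,0.06,0,0,0,0,0,0.11,0,0,0,0,0,0.17,0,0,0,0,0,0.23,0,0,0,0,0,0.29,0,0,0,0,0,0.35,0,0,0,0,0,0.41,0,0,0,0,0,0.47,0,0,0,0,0,0.53,0,0,0,0,0,0.59,0,0,0,0,0,0.65,0,0,0,0]}}

```text
clock: 9.93
tool_pos: [0.5359, 0.0212, 0.2795]
ee_rot: [-179.9, -0.1, 136.9]
wrist_force: [0.7, 0.4, -0.6]
opening: 0.0575
gripper_force: 30.0
```

>>> {"method": "move_arm", "body": {"commands": [-0.005,0.06,0,0,0,0,-0.01,0.12,0,0,0,0,-0.015,0.18,0,0,0,0,-0.02,0.24,0,0,0,0,-0.03,0.3,0,0,0,0,-0.04,0.36,0,0,0,0,-0.045,0.42,0,0,0,0,-0.05,0.47,0,0,0,0,-0.055,0.51,0,0,0,0,-0.055,0.535,0,0,0,0,-0.055,0.544,0,0,0,0,-0.055,0.544,0,0,0,0]}}

```text
clock: 10.93
tool_pos: [0.5091, 0.2915, 0.2802]
ee_rot: [-179.9, -0.0, 137.0]
wrist_force: [0.0, -0.4, -0.2]
opening: 0.0577
gripper_force: 30.0
```

>>> {"method": "move_arm", "body": {"commands": [0,0,-0.03,0,0,0,0,0,-0.08,0,0,0,0,0,-0.14,0,0,0,0,0,-0.2,0,0,0,0,0,-0.26,0,0,0,0,0,-0.32,0,0,0,0,0,-0.38,0,0,0,0,0,-0.43,0,0,0,0,0,-0.47,0,0,0,0,0,-0.5,0,0,0,0,0,-0.51,0,0,0,0,0,-0.51,0,0,0]}}

```text
clock: 11.93
tool_pos: [0.5088, 0.2893, 0.0246]
ee_rot: [-179.8, -0.1, 136.8]
wrist_force: [-0.8, -0.5, -0.3]
opening: 0.0577
gripper_force: 30.0
```

```bash
python3 - <<'E'
from h import *
s=readout.state();print(s['tool_pos'],s['ee_rot'],s['wrist_force'],s['ft_torque'],s['opening'])
S=capture('side');save(S,'s4.png',(205,230,325,330),5)
E
```

```text
[0.50881914 0.28934206 0.0246096 ] [-1.79817885e+02 -8.48728419e-02  1.36816139e+02] [-0.82724788 -0.50399375 -0.28747549] [-0.01418384 -0.15360674 -0.01699592] 0.057707911679801445
```

View pics/s4.png

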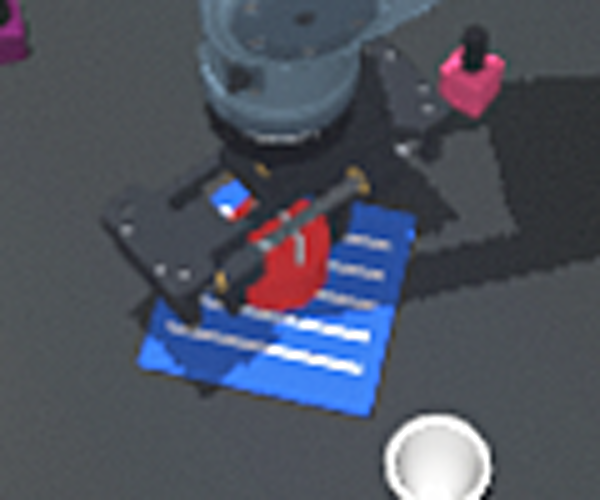

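The cap at (290,255) is over the mat and clear of the cup and bottles. Now lowering slowly to contact.

>>> {"method": "move_arm", "body": {"commands": [0,0,-0.006,0,0,0,0,0,-0.012,0,0,0,0,0,-0.018,0,0,0,0,0,-0.022,0,0,0,0,0,-0.024,0,0,0,0,0,-0.026,0,0,0,0,0,-0.026,0,0,0]}}

```text
clock: 12.57
tool_pos: [0.5096, 0.2909, 0.0131]
ee_rot: [-180.0, -0.0, 136.9]
wrist_force: [-0.0, -0.0, 0.3]
opening: 0.0577
gripper_force: 30.0
```

>>> {"method": "move_arm", "body": {"commands": [0,0,-0.002,0,0,0,0,0,-0.004,0,0,0,0,0,-0.005,0,0,0,0,0,-0.005,0,0,0]}}

```text
clock: 12.9
tool_pos: [0.5097, 0.2909, 0.0106]
ee_rot: [-180.0, -0.0, 136.9]
wrist_force: [0.0, -0.1, -0.3]
opening: 0.0576
gripper_force: 30.0
```

>>> {"method": "move_arm", "body": {"commands": [0,0,-0.001,0,0,0,0,0,-0.002,0,0,0,0,0,-0.003,0,0,0,0,0,-0.003,0,0,0]}}

```text
clock: 13.23
tool_pos: [0.5097, 0.2909, 0.0091]
ee_rot: [-180.0, -0.0, 136.9]
wrist_force: [0.1, -0.2, -1.1]
opening: 0.0574
gripper_force: 30.0
```

>>> {"method": "move_arm", "body": {"commands": [0,0,-0.001,0,0,0,0,0,-0.002,0,0,0,0,0,-0.003,0,0,0,0,0,-0.003,0,0,0]}}

```text
clock: 13.57
tool_pos: [0.5098, 0.2909, 0.0088]
ee_rot: [-180.0, -0.0, 136.9]
wrist_force: [-3.6, -1.7, 9.5]
opening: 0.0575
gripper_force: 30.0
```

>>> {"method": "move_arm", "body": {"commands": [0,0,0.001,0,0,0,0,0,0.001,0,0,0,0,0,0.001,0,0,0,0,0,0.001,0,0,0,0,0,0.001,0,0,0,0,0,0.001,0,0,0,0,0,0.001,0,0,0,0,0,0.001,0,0,0], "grip": 1}}

```text
clock: 14.23
tool_pos: [0.5097, 0.2909, 0.0081]
ee_rot: [-180.0, -0.0, 136.9]
wrist_force: [0.5, -0.1, 0.2]
opening: 0.0882
gripper_force: 0.0
```

>>> {"method": "move_arm", "body": {"commands": [0,0,0.02,0,0,0,0,0,0.05,0,0,0,0,0,0.09,0,0,0,0,0,0.14,0,0,0,0,0,0.19,0,0,0,0,0,0.23,0,0,0,0,0,0.26,0,0,0,0,0,0.28,0,0,-0.03,0,0,0.28,0,0,-0.06,0,0,0.28,0,0,-0.09,0,0,0.28,0,0,-0.12,0,0,0.28,0,0,-0.15]}}

```text
clock: 15.23
tool_pos: [0.5098, 0.291, 0.1492]
ee_rot: [180.0, -0.0, 109.6]
wrist_force: [0.0, 0.5, 0.4]
opening: 0.088
gripper_force: 0.0
```

>>> {"method": "move_arm", "body": {"commands": [0,0,0,0,0,-0.03,0,0,0,0,0,-0.06,0,0,0,0,0,-0.09,0,0,0,0,0,-0.12,0,0,0,0,0,-0.15,0,0,0,0,0,-0.18,0,0,0,0,0,-0.21,0,0,0,0,0,-0.24,0,0,0,0,0,-0.27,0,0,0,0,0,-0.3,0,0,0,0,0,-0.33,0,0,0,0,0,-0.35]}}

```text
clock: 16.23
tool_pos: [0.5098, 0.2909, 0.149]
ee_rot: [180.0, -0.0, 46.6]
wrist_force: [-0.0, -0.2, -0.0]
opening: 0.0881
gripper_force: 0.0
```

```bash
python3 - <<'E'
from h import *
np.set_printoptions(precision=4,suppress=True)
s=readout.state();print(s['clock'],s['tool_pos'],s['ee_rot'],s['wrist_force'],s['opening'])
S=capture('side');T=capture('top')
for p in(S,T):
    for t in('cap_center','cap_loop'):
        print(t,[(world(p,r['position']),round(r['confidence'],2)) for r in finder.tip_of(p,t)[:1]])
save(S,'s5.png',(205,220,325,310),6)
E
```

```text
16.2333 [0.5098 0.2909 0.149 ] [179.9861  -0.0292  46.6209] [-0.0333 -0.2232 -0.0018] 0.08812116943517663
cap_center [(array([0.5142, 0.2894, 0.0141]), 0.57)]
cap_loop [(array([0.5153, 0.292 , 0.0623]), 0.59)]
cap_center [(array([0.5171, 0.2882, 0.024 ]), 0.73)]
cap_loop [(array([0.5155, 0.2868, 0.0637]), 0.74)]
```

View pics/s5.png

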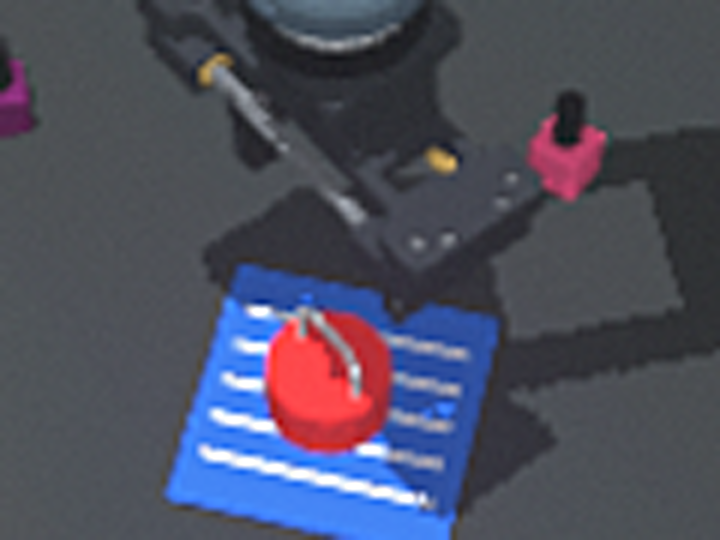

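The cap stands upright on the mat at (329,375), with the loop feet at (303,330) and (357,395). I'll pin down its position from pixels.

```bash
python3 - <<'E'
from h import *
np.set_printoptions(precision=4,suppress=True)
S=capture('side');T=capture('top')
s=lambda x,y:(205+x/6-.4,220+y/6-.4)
a,b=atz(S,s(303,330),.036),atz(S,s(357,395),.036);print('feet',a,b,(a+b)/2,np.linalg.norm(a-b),np.degrees(np.arctan2(*(b-a)[1::-1])))
# fit cap model silhouette (two circles hull) to red mask centroid/bbox
from scipy.optimize import least_squares
th=np.linspace(0,2*np.pi,60)
def hull(p,x,y):
    P=[proj(p,[x+.029*np.cos(q),y+.029*np.sin(q),z]) for z in(.006,.036) for q in th]
    return np.array(P)
for n,p in(('S',S),('T',T)):
    I=p['pixels'].astype(int); m=(I[...,0]>110)&(I[...,1]<70)&(I[...,2]<70)
    c=proj(p,[.513,.289,.02]); yy,xx=np.nonzero(m); k=np.hypot(xx-c[0],yy-c[1])<25; xx,yy=xx[k],yy[k]
    bb=np.array([xx.min()-.5,xx.max()+.5,yy.min()-.5,yy.max()+.5])
    r=least_squares(lambda v:(lambda h:[h[:,0].min()-bb[0],h[:,0].max()-bb[1],h[:,1].min()-bb[2],h[:,1].max()-bb[3]])(hull(p,*v)),[.513,.289])
    print(n,k.sum(),bb,r.x,r.fun)
    for t in('mat_top',): print(t,[(world(p,q['position']),round(q['confidence'],2)) for q in finder.tip_of(p,t)[:1]])
E
```

```text
feet [0.5272 0.2735 0.036 ] [0.4977 0.3041 0.036 ] [0.5125 0.2888 0.036 ] 0.042509619036107955 133.99624636540642
S 205 [249.5 269.5 271.5 294.5] [0.5126 0.2889] [-0.4749  0.4743 -0.4489  0.4106]
mat_top [(array([0.5105, 0.2876, 0.0024]), 0.87)]
T 136 [159.5 174.5 221.5 236.5] [0.508  0.2833] [-2.3649  2.44   -1.7161  1.7061]
mat_top [(array([0.5101, 0.2906, 0.0068]), 0.96)]
```

>>> {"method": "move_arm", "body": {"commands": [0.003,-0.002,-0.02,0,0,0,0.006,-0.005,-0.05,0,0,0,0.006,-0.005,-0.09,0,0,0,0.006,-0.005,-0.13,0,0,0,0.006,-0.005,-0.17,0,0,0,0.006,-0.005,-0.21,0,0,0,0.006,-0.005,-0.245,0,0,0,0.006,-0.005,-0.265,0,0,0,0.006,-0.005,-0.275,0,0,0,0.006,-0.005,-0.275,0,0,0], "grip": 1}}

```text
clock: 17.57
tool_pos: [0.5119, 0.288, 0.0093]
ee_rot: [-179.9, 0.1, 46.9]
wrist_force: [-0.2, -0.4, 0.6]
opening: 0.0885
gripper_force: 0.0
```

>>> {"method": "move_arm", "body": {"commands": [0,0,0,0,0,0,0,0,0,0,0,0,0,0,0,0,0,0,0,0,0,0,0,0,0,0,0,0,0,0,0,0,0,0,0,0,0,0,0,0,0,0,0,0,0,0,0,0], "grip": 0}}

```text
clock: 18.23
tool_pos: [0.5133, 0.2887, 0.0115]
ee_rot: [180.0, -0.1, 46.9]
wrist_force: [-1.3, -0.3, 6.6]
opening: 0.0574
gripper_force: 30.0
```

>>> {"method": "move_arm", "body": {"commands": [0,0,0.005,0,0,0,0,0,0.015,0,0,0,0,0,0.03,0,0,0,0,0,0.06,0,0,0,0,0,0.1,0,0,0,0,0,0.15,0,0,0,0,0,0.21,0,0,0,0,0,0.27,0,0,0,0,0,0.33,0,0,0,0,0,0.38,0,0,0,0,0,0.42,0,0,0,0,0,0.44,0,0,0]}}

```text
clock: 19.23
tool_pos: [0.514, 0.2888, 0.2347]
ee_rot: [179.9, -0.3, 46.9]
wrist_force: [0.3, 0.2, -0.9]
opening: 0.0575
gripper_force: 30.0
```

>>> {"method": "move_arm", "body": {"commands": [0,-0.02,0,0,0,0,-0.01,-0.06,0,0,0,-0.02,-0.02,-0.11,0,0,0,-0.04,-0.04,-0.17,0,0,0,-0.06,-0.05,-0.24,0,0,0,-0.08,-0.07,-0.31,0,0,0,-0.1,-0.09,-0.38,0,0,0,-0.12,-0.1,-0.45,0,0,0,-0.14,-0.11,-0.51,0,0,0,-0.16,-0.12,-0.55,0,0,0,-0.17,-0.126,-0.57,0,0,0,-0.178,-0.126,-0.573,0,0,0,-0.178]}}

```text
clock: 20.23
tool_pos: [0.4485, 0.0003, 0.2294]
ee_rot: [-180.0, 0.1, 14.6]
wrist_force: [-0.4, 0.4, -0.8]
opening: 0.0576
gripper_force: 30.0
```

>>> {"method": "move_arm", "body": {"commands": [0,0,-0.01,0,0,0,0,0,-0.03,0,0,0,0,0,-0.06,0,0,0,0,0,-0.09,0,0,0,0,0,-0.11,0,0,0,0,0,-0.118,0,0,0,0,0,-0.118,0,0,0,0,0,-0.118,0,0,0,0,0,-0.118,0,0,0]}}

```text
clock: 20.98
tool_pos: [0.4503, 0.002, 0.1723]
ee_rot: [180.0, -0.1, 14.9]
wrist_force: [-0.6, 0.3, -0.4]
opening: 0.0579
gripper_force: 30.0
```

```bash
python3 - <<'E'
from h import *
np.set_printoptions(precision=4,suppress=True)
s=readout.state();print(s['clock'],s['tool_pos'],s['ee_rot'],s['wrist_force'],s['opening'])
S=capture('side')
for t in('cap_center','cap_loop','hook_seat'):
    print(t,[(world(S,r['position']),round(r['confidence'],2)) for r in finder.tip_of(S,t)[:2]])
save(S,'s6.png',(225,130,325,205),8)
for n,X in(('loop',s['tool_pos']+[0,0,.0505]),('tip',[.4915,.0126,.212]),('seat',[.523,.0207,.205])): print(n,(proj(S,X)-[225,130]+.4)*8)
E
```

```text
20.9833 [0.4503 0.002  0.1723] [179.9714  -0.0568  14.8911] [-0.5532  0.256  -0.3571] 0.057895850063212156
cap_center [(array([0.4513, 0.0022, 0.1781]), 0.47), (array([0.5212, 0.0205, 0.2032]), 0.44)]
cap_loop [(array([ 0.3651, -0.3872, -0.0018]), 0.55)]
hook_seat [(array([0.5221, 0.017 , 0.204 ]), 0.66), (array([0.5075, 0.2893, 0.0069]), 0.47)]
loop [567.1677 259.3982]
tip [448.2885 289.6929]
seat [358.068  310.2327]
```

View pics/s6.png

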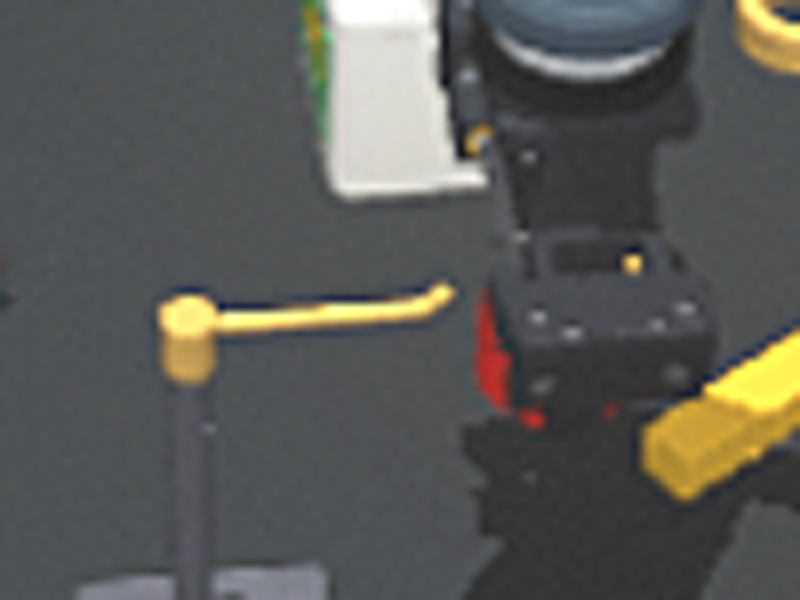

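The hook tip appears at (450,292), where I predicted it, and the cap is short of it at (495,350). Sliding in along the rod, with a force check midway.

>>> {"method": "move_arm", "body": {"commands": [0.01,0.0025,0,0,0,0,0.02,0.005,0,0,0,0,0.03,0.0078,0,0,0,0,0.04,0.0103,0,0,0,0,0.05,0.013,0,0,0,0,0.06,0.0155,0,0,0,0,0.07,0.018,0,0,0,0,0.08,0.0207,0,0,0,0,0.088,0.0227,0,0,0,0,0.088,0.0227,0,0,0,0]}}

```text
clock: 22.02
tool_pos: [0.4945, 0.0134, 0.1718]
ee_rot: [180.0, -0.0, 14.9]
wrist_force: [-0.3, -0.4, -0.7]
opening: 0.0576
gripper_force: 30.0
```

>>> {"method": "move_arm", "body": {"commands": [0.01,0.0025,0,0,0,0,0.02,0.005,0,0,0,0,0.03,0.0078,0,0,0,0,0.04,0.0103,0,0,0,0,0.05,0.013,0,0,0,0,0.057,0.0148,0,0,0,0,0.057,0.0148,0,0,0,0,0.057,0.0148,0,0,0,0]}}

```text
clock: 22.68
tool_pos: [0.5223, 0.0207, 0.1716]
ee_rot: [-180.0, 0.0, 14.9]
wrist_force: [0.0, 0.3, -0.4]
opening: 0.0579
gripper_force: 30.0
```

```bash
python3 - <<'E'
from h import *
np.set_printoptions(precision=4,suppress=True)
s=readout.state();print(s['clock'],s['tool_pos'],s['ee_rot'],s['wrist_force'],s['opening'])
S=capture('side')
save(S,'s7.png',(215,130,315,205),8)
E
```

```text
22.6833 [0.5223 0.0207 0.1716] [-179.9931    0.0212   14.8662] [ 0.0087  0.3179 -0.4042] 0.057929667779626055
```

View pics/s7.png

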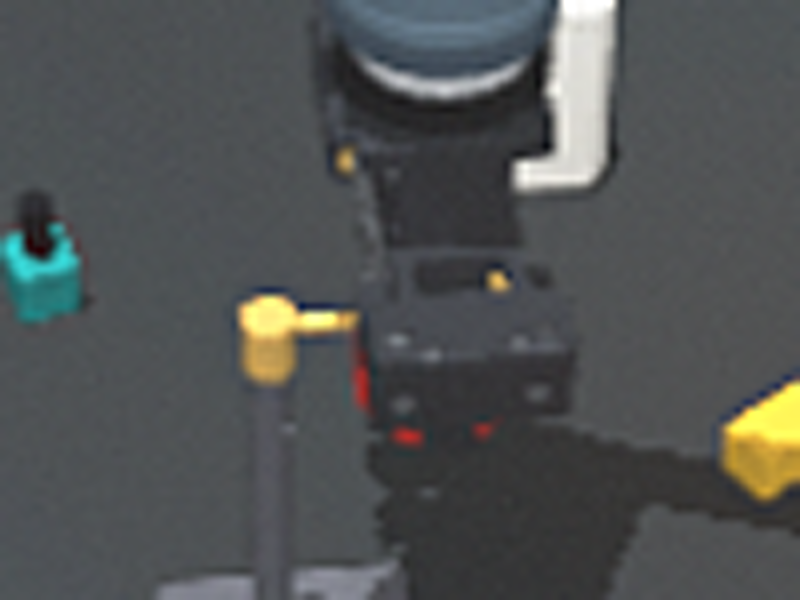

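The rod at (330,320) passes in under the gripper with no contact force. Lowering onto it.

>>> {"method": "move_arm", "body": {"commands": [0,0,-0.006,0,0,0,0,0,-0.012,0,0,0,0,0,-0.018,0,0,0,0,0,-0.024,0,0,0,0,0,-0.029,0,0,0,0,0,-0.034,0,0,0,0,0,-0.034,0,0,0,0,0,-0.034,0,0,0]}}

```text
clock: 23.4
tool_pos: [0.5222, 0.0206, 0.1547]
ee_rot: [-180.0, 0.0, 14.9]
wrist_force: [-1.0, 0.4, 0.6]
opening: 0.0577
gripper_force: 30.0
```

>>> {"method": "move_arm", "body": {"commands": [0,0,-0.003,0,0,0,0,0,-0.006,0,0,0,0,0,-0.009,0,0,0,0,0,-0.012,0,0,0,0,0,-0.015,0,0,0,0,0,-0.016,0,0,0,0,0,-0.016,0,0,0,0,0,-0.016,0,0,0,0,0,-0.016,0,0,0,0,0,-0.016,0,0,0]}}

```text
clock: 24.23
tool_pos: [0.5225, 0.0206, 0.1469]
ee_rot: [180.0, -0.0, 14.9]
wrist_force: [-0.6, -0.1, 4.5]
opening: 0.0577
gripper_force: 30.0
```

The tug shows about 5 N holding. Easing back to the free-hanging height, then releasing.

>>> {"method": "move_arm", "body": {"commands": [0,0,0.003,0,0,0,0,0,0.006,0,0,0,0,0,0.009,0,0,0,0,0,0.012,0,0,0,0,0,0.015,0,0,0,0,0,0.017,0,0,0,0,0,0.017,0,0,0,0,0,0.017,0,0,0,0,0,0.017,0,0,0]}}

```text
clock: 24.98
tool_pos: [0.5221, 0.0207, 0.155]
ee_rot: [-180.0, 0.0, 14.9]
wrist_force: [0.5, 0.4, 0.7]
opening: 0.0575
gripper_force: 30.0
```

>>> {"method": "move_arm", "body": {"commands": [0,0,0.001,0,0,0,0,0,0.001,0,0,0,0,0,0.001,0,0,0,0,0,0.001,0,0,0]}}

```text
clock: 25.32
tool_pos: [0.5221, 0.0207, 0.1556]
ee_rot: [-180.0, 0.0, 14.9]
wrist_force: [0.8, -1.2, 0.1]
opening: 0.0573
gripper_force: 30.0
```

>>> {"method": "move_arm", "body": {"commands": [0,0,0,0,0,0,0,0,0,0,0,0,0,0,0,0,0,0,0,0,0,0,0,0,0,0,0,0,0,0,0,0,0,0,0,0,0,0,0,0,0,0,0,0,0,0,0,0], "grip": 1}}

```text
clock: 25.98
tool_pos: [0.5223, 0.0206, 0.1557]
ee_rot: [-180.0, -0.0, 14.9]
wrist_force: [0.0, 0.4, -0.5]
opening: 0.088
gripper_force: 0.0
```

>>> {"method": "move_arm", "body": {"commands": [0,0,0,0,0,0,0,0,0,0,0,0,0,0,0,0,0,0,0,0,0,0,0,0,0,0,0,0,0,0,0,0,0,0,0,0,0,0,0,0,0,0,0,0,0,0,0,0,0,0,0,0,0,0,0,0,0,0,0,0,0,0,0,0,0,0,0,0,0,0,0,0]}}

```text
clock: 26.98
tool_pos: [0.5222, 0.0206, 0.1557]
ee_rot: [-180.0, 0.0, 14.9]
wrist_force: [-0.4, 0.7, -0.2]
opening: 0.0881
gripper_force: 0.0
```

>>> {"method": "move_arm", "body": {"commands": [0,0,0.01,0,0,0,0,0,0.03,0,0,0,0,0,0.06,0,0,0,0,0,0.09,0,0,0,0,0,0.13,0,0,0,0,0,0.17,0,0,0,0,0,0.21,0,0,0,0,0,0.25,0,0,0,-0.04,0,0.28,0,0,0,-0.1,0,0.3,0,0,0,-0.16,0,0.3,0,0,0,-0.2,0,0.3,0,0,0]}}

```text
clock: 27.98
tool_pos: [0.4208, 0.0208, 0.3074]
ee_rot: [179.9, -0.1, 14.9]
wrist_force: [0.2, -0.4, 0.0]
opening: 0.0882
gripper_force: 0.0
```

>>> {"method": "move_arm", "body": {"commands": [0,0,0,0,0,0,0,0,0,0,0,0,0,0,0,0,0,0,0,0,0,0,0,0,0,0,0,0,0,0,0,0,0,0,0,0,0,0,0,0,0,0,0,0,0,0,0,0,0,0,0,0,0,0,0,0,0,0,0,0,0,0,0,0,0,0,0,0,0,0,0,0]}}

```text
clock: 28.98
tool_pos: [0.4223, 0.0206, 0.3057]
ee_rot: [180.0, -0.0, 14.9]
wrist_force: [0.4, 0.3, -0.0]
opening: 0.0882
gripper_force: 0.0
```

```bash
python3 - <<'E'
from h import *
import time
s=readout.state();print(s['clock'],s['tool_pos'],s['wrist_force'])
A=capture('side');B=capture('side')
for _ in range(6): B=capture('side')
c=A['pixels'][130:240,190:320].astype(int);d=abs(B['pixels'][130:240,190:320].astype(int)-c);print(d.mean(),d.max())
save(B,'s8.png',(190,140,320,230),6)
E
```

```text
28.9833 [0.42226158 0.02063451 0.305723  ] [ 0.4196064   0.32385171 -0.04879913]
1.3741958041958042 10
```

View pics/s8.png

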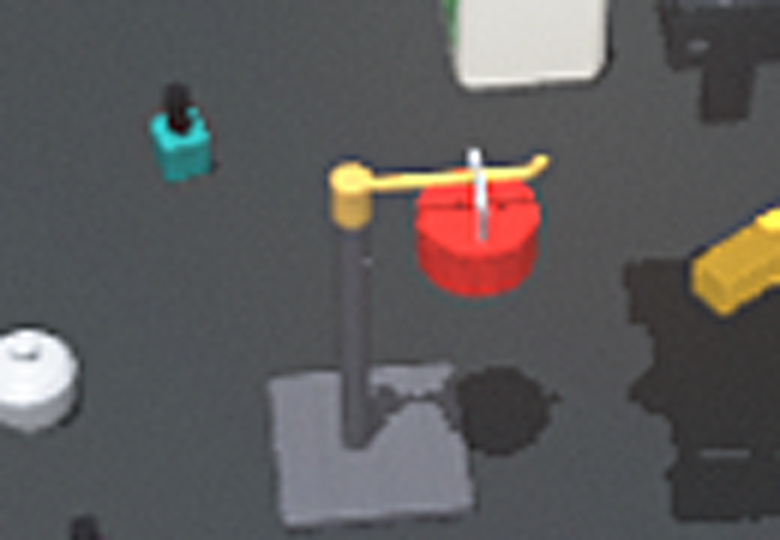

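The cap at (478,235) hangs by its loop on the rod at (475,175). It is still, since frames 0.35 s apart match to within noise, and the gripper is clear.

```bash
python3 -c "
from bench import manip
print(manip.job_done())"
```

```text
the job is handed in; nothing more can be done
None
```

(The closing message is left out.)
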